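# Fit the clean-out hatch into the router dust box

### The arm

A 7-joint arm with a two-finger parallel gripper is mounted at the origin on the work surface. World frame = base frame: x ahead of the robot, y to its left, z up, the work surface at z = 0. Lengths are in m, angles in rad, forces in N, time in s.
With the tool pointing down it reaches from about 0.4 to 0.925 m from the base axis. Payload 4.1 kg.
Tool frame: the origin (TCP) lies midway between the tips of the shut fingers; the grasp point (between the pads) lies 19 mm behind it (tcp_to_grasp is the distance from the TCP to the grasp point, in m); y points along the fingers, x is the direction in which the jaws open and shut, and the axes are right-handed (so a half turn about y gives the same grasp; the last joint's range is limited). The gripper opens to 85 mm and grips with 20 to 120 N. Pads are 22 mm wide; open, the fingers measure 114 mm over their backs; the gripper's body (76 mm by 85 mm) begins 54 mm behind the grasp point. The pads swing forward as they close: fully open they stand 13 mm farther back than shut.
Start: joints at [1.066, 0.398, 0.045, 1.537, -0.019, 1.207, -0.051], TCP at [0.257, -0.597, 0.207] pointing down, gripper open.
Joint ranges: [-2.82, 2.82], [-0.49, 2.23], [-1.37, 1.46], [0, 2.46], [-1.36, 4.5], [0.23, 2], [-2.94, 2.94]. Speed limits (rad/s): [2.57, 2.57, 3.14, 3.14, 3.14, 3.14, 3.14].

### API

Orientations are given as [roll, pitch, yaw] about the fixed x, y, z axes, in that order (R = Rz(yaw) Ry(pitch) Rx(roll)).
In Python, from bench import * gives the robot as it stands.
- The arm moves only by the shell command python3 -m jog 'ROWS' [FORCE]. ROWS is JSON, a list of rows, each a list of 3 entries, a list of its own where there are three numbers: the closure, from 0 (fully open) to 1 (shut), then the shift along the tool's x, y, z in m, then the turn, a rotation vector about the tool's x, y, z in degrees. In form: [[hand, [dx, dy, dz], [rx, ry, rz]], ...]. A call has 1 to 8 rows; each row is the pose to reach, as a shift and turn from the pose commanded when the call began, along the tool's axes at that moment; what a row does not reach only later rows make up. A row lasts 1/8 s, in which the tool goes at most 62.5 mm and 10.7 degrees, less where a joint would pass 70% of its speed; a pose out of reach is approached as far as the arm can. A call with a gripper value outside its range is refused whole. The fingers move at their own pace and stop on an object; FORCE is the grip in N (left out, the last holds). Time passes only in rows, so rows that repeat a pose let the fingers close. It gives the time, the measured TCP pose, the force and the opening at its end, in the units of the state.
- get_obs(): the state, without advancing time (a new reading comes with each control period).
- snapshot(name): name is "scene" or "side" or "wrist"; returns a dict with "color" (420x560x3 uint8, red, green, blue), "range_z" (420x560 float32, m along the optical axis (not along the pixel's ray), 0 where there is no reading), "fx", "fy", "cx", "cy" (pixels), "R" (3x3) and "t" (3): a world point X has camera coordinates R X + t; the wrist camera has in their place "mount" (4x4, takes a point from camera to tool coordinates, whose origin is the TCP and whose axes are the tool frame's). Camera axes: x right, y down, z forward; pixel columns grow to the right and rows downward; lengths in m; the calibration is good to about 2 mm. The wrist camera is an equidistant fisheye: a pixel r from the principal point sees the ray r / f radians off the axis. A picture is of the moment at which its call begins: read the wrist's pose just before it.
- hand_in(): hands the job in, once; it reports no verdict.
Trained networks look in the newest picture that a camera, given by its name, has taken for a name from the list of things; names that differ only in an ending like _2 or _b are one class to them, and where a whole thing is asked for, a point or a joint stands for the part that bears it (a point fixed in the world has none). Each returns a list of dicts, best first, with "conf" (0 to 1); they miss things now and then, are a little off and sometimes report something else, mostly with a low value. They report only what shows in the picture. A call takes as long as a camera call.
- silhouettes(name, camera): "region" (420x560 bool, what is visible of it) and "box" ([left, top, width, height] in pixels, round what is visible of it).
The state is a dict: "clock": time; "joints": joint angles; "qd": joint speeds; "joint_torque": joint torques, N m; "tcp_pos": TCP position; "ee_rot": TCP orientation; "force": force on the tool from outside, world axes, zero at the start; "ft_torque": the same for the moment, N m; "finger_gap": opening from 0.0 (shut) to 1.0 (fully open).
Only numpy, scipy, OpenCV 4.12 (cv2) and the standard library are available. Lean on these libraries where they do the work, as an engineer would, in place of code of your own. Each camera call takes 0.05 s, during which the arm holds its last target.

### The job

Pick up the loose plywood hatch by its wooden grip and fit it into the dust box: it is longer than the gap between the two metal strips, so tilt it, slide one end deep under the strip at the robot-side end, lower the other end past the far strip, then slide it back so that it drops down behind the step and lies flat on the ledges, caught under both strips. Work by feel with light pressure only, never forcing the hatch against the box, leave everything else on the bench where it is, and let go of the hatch at the end.

Things in the scene. Friction and masses are not known exactly. Their poses are not given: they have to be found in the camera images.
- dust_box: Open-topped plywood box fixed to the bench, 249 long (x) x 138 wide x 72 high, black hose port on its far (+x) end. Origin on the bench, x along the box away from the robot, z up; all mm below in this frame. Inside, side walls at y = +-59, and an inset frame (ledges, step, end walls, two strips) fixed as one rigid piece up to 8 mm off its nominal place along x either way, unmeasured.
- deep_end (a point): Nominal point (-105, 0, 44) where the step meets the inner face of the frame's robot-side end wall; the real one is up to 8 off along x, with the whole frame. The step (top z = 44, 4 above the ledge) is 13.5 long, x = -105 to -91.5 nominal. With the hatch's end against this wall, its other end clears the far strip by only 2.
- shallow_end (a point): Nominal point (92, 0, 40) where the far ledge meets the inner face of the frame's far end wall (up to 8 off along x, with the frame). Ledge tops all round at z = 40, 26 wide at the ends, 9 at the sides. The fitted hatch lies flat on them between the step and this wall, a space 183.5 long for the 180 hatch.
- deep_strip (a point): Nominal middle of the free edge of the robot-side aluminium strip, at its top: (-76, 0, 72), up to 8 off along x with the frame. Strip 6 thick (z = 66 to 72), covering the full width from this edge to beyond the robot-side end wall (29 deep underneath).
- far_strip (a point): Nominal middle of the free edge of the far aluminium strip, at its top: (77, 0, 72), up to 8 off along x with the frame. Strip 6 thick (z = 66 to 72), covering the full width from this edge to beyond the far end wall (15 deep underneath). The clear gap between the strips is 153.
- hatch: Loose plywood panel 180 long (x) x 110 wide (y) x 8 thick, about 0.22 kg (varies), lying flat on the bench, grip up. Origin: centre of its underside, z up. On its top centre an upright wooden grip rail: 16 thick (along x), 70 long (along y), from z = 8 to z = 48. Same both ways round.
- end_a (a point): Middle of the lower edge of the hatch's -x end (hatch frame -90, 0, 0).
- end_b (a point): Middle of the lower edge of the hatch's +x end (hatch frame +90, 0, 0).
- router: Bystander: hand-held wood router standing on its 140 mm round base, 190 high. Origin: centre of underside.
- glue: Bystander: white glue bottle, 60 diameter, 150 high. Origin: centre of underside.
- sanding_block: Bystander: cork sanding block 70 x 110 x 32. Origin: centre of underside.
- wrench: Bystander: steel wrench 150 long, lying flat along its x. Origin: near its middle, on the bench.
- offcut: Bystander: softwood offcut 150 x 45 x 35. Origin: centre of underside.

How it is judged:
By the outcome, as a careful person would: the job done as asked, in the order asked, and still so for the second after the job is handed in, with the robot touching nothing.
It also fails if it takes over 54 s, if anything falls off the work surface, if the arm or the gripper's body presses on something with over 40 N, if the wrist force passes 120 N, or if a joint passes its speed limit or range.

## Working session

There is one attempt and no reset: what is moved stays moved. The work goes in short steps, Python scripts to look and compute and a shell command to move; the robot and the scene stay as the last step left them, time stands still between calls to the robot, and variables do not carry over. Pictures are saved under pics/ and viewed, and the job is handed in when it is done.

```bash
ls; mkdir -p pics
python3 - <<'E'
from bench import *
import cv2
o=get_obs();print(o)
for n in("scene","side","wrist"):
    s=snapshot(n);cv2.imwrite(f"pics/{n}0.png",s["color"][:,:,::-1])
    print(n,s["fx"],s["fy"],s["cx"],s["cy"],s.get("R"),s.get("t"),s.get("mount"))
E
```

```text
pics
{'clock': 0.0, 'joints': array([ 1.06594991,  0.3992261 ,  0.04502757,  1.53789883, -0.01869703,
        1.20689121, -0.05070094]), 'qd': array([ 0.0001387 ,  0.00103556, -0.00082369,  0.0008753 , -0.00046035,
        0.00016538,  0.0008039 ]), 'joint_torque': array([-1.44033718e-03, -4.75127327e+01,  1.36391200e+00, -2.54220790e+01,
        1.16374667e-02,  9.48408851e-03,  1.09754433e-05]), 'tcp_pos': array([ 0.2563634 , -0.59655617,  0.20573298]), 'ee_rot': array([-1.57093601,  0.00199726, -1.16483238]), 'force': array([-0.06574698,  0.62450991,  0.53432212]), 'ft_torque': array([-0.04147659, -0.01412297,  0.04534231]), 'finger_gap': 0.9965399325004249}
scene 379.41905149997405 379.41905149997405 283.1519187116574 205.38398244852542 [[-0.53558523  0.84445722 -0.00636062]
 [ 0.71979003  0.45255183 -0.52640208]
 [-0.44164553 -0.28651149 -0.85021197]] [ 0.25708559 -0.37609748  1.18468117] None
side 399.8561692017499 399.8561692017499 275.0186108995702 212.9823832544207 [[-0.75577335 -0.65449524  0.0210387 ]
 [-0.40259457  0.43907416 -0.80320078]
 [ 0.51645354 -0.61550781 -0.59533678]] [0.45561117 0.25225774 0.93127538] None
wrist 325.19226210127806 325.19226210127806 275.0736189130578 206.9597276299386 None None [[ 9.99999502e-01 -7.79194901e-05 -9.94682797e-04 -4.68541203e-04]
 [ 9.36016986e-04 -2.71914902e-01  9.62320846e-01 -1.67137311e-01]
 [-3.45452625e-04 -9.62321298e-01 -2.71914694e-01  6.82006420e-02]
 [ 0.00000000e+00  0.00000000e+00  0.00000000e+00  1.00000000e+00]]
```

View pics/scene0.png

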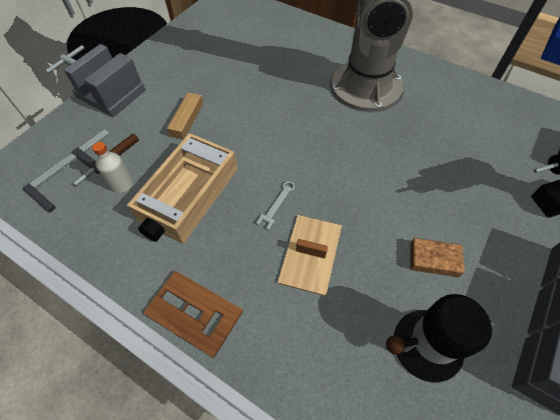

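View pics/side0.png

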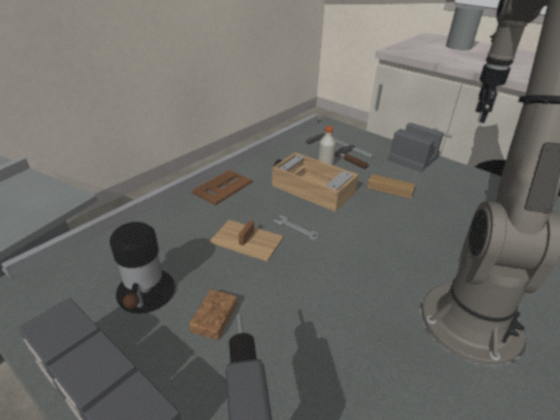

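View pics/wrist0.png

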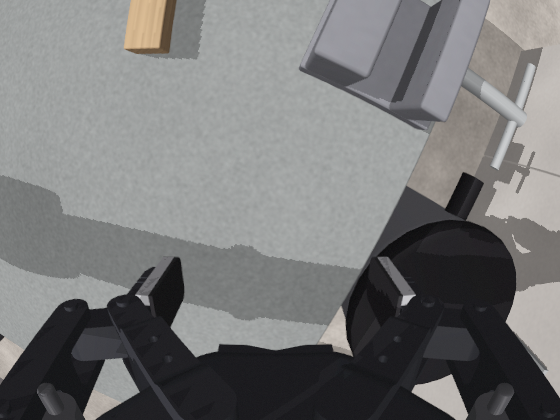

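The scene view shows the hatch (px ~310,255, grip at 312,247), box at (185,187) with the robot-side strip at (206,150) and the far strip at (160,208), and the wrench at (277,205) between them.

```bash
cat > h.py <<'E'
from bench import *
import numpy as np, cv2
def cloud(s):
    z=s["range_z"];v,u=np.mgrid[:420,:560]
    P=np.stack([(u-s["cx"])/s["fx"]*z,(v-s["cy"])/s["fy"]*z,z],-1)
    return (P-s["t"])@s["R"]
E
python3 - <<'E'
from h import *
for cam in("scene","side"):
    s=snapshot(cam);X=cloud(s)
    for n in("hatch","dust_box","router","glue","sanding_block","wrench","offcut"):
        r=silhouettes(n,cam)
        if not r: print(cam,n,None);continue
        m=r[0]["region"]&(s["range_z"]>0);p=X[m]
        print(cam,n,round(r[0]["conf"],2),r[0]["box"],"med",np.median(p,0).round(3),"min",np.percentile(p,2,axis=0).round(3),"max",np.percentile(p,98,axis=0).round(3))
        if n=="hatch":
            for lo,hi in((.002,.018),(.04,.056)):
                q=p[(p[:,2]>lo)&(p[:,2]<hi)]
                (c,sz,a)=cv2.minAreaRect(q[:,:2].astype(np.float32)*1000);print("  rect",c,sz,a,len(q),np.median(q[:,2]))
        if n=="dust_box":
            q=p[(p[:,2]>.064)&(p[:,2]<.08)]
            (c,sz,a)=cv2.minAreaRect(q[:,:2].astype(np.float32)*1000);print("  rect",c,sz,a,len(q),np.median(q[:,2]))
            np.save(f"box_{cam}.npy",np.concatenate([X[m],s["color"][m]],1))
    np.savez(f"s_{cam}.npz",**s)
E
```

```text
scene hatch 0.79 [279.2, 215.2, 60.9, 78.8] med [0.599 0.147 0.008] min [ 0.499  0.081 -0.   ] max [0.678 0.211 0.048]
  rect (586.8541259765625, 143.76913452148438) (183.89585876464844, 112.34610748291016) 17.390104293823242 3058 0.007779516945359086
  rect (588.1170043945312, 144.77772521972656) (16.890399932861328, 68.52811431884766) 16.270709991455078 234 0.04727040917506366
scene dust_box 0.83 [129.2, 133.4, 106.7, 110.3] med [ 0.62  -0.201  0.048] min [ 0.488 -0.272  0.001] max [ 0.757 -0.126  0.074]
  rect (615.006591796875, -202.80194091796875) (265.9483337402344, 141.76539611816406) 5.058194160461426 2490 0.07143485121508714
scene router 0.95 [387.9, 295.6, 103.5, 87.5] med [0.663 0.438 0.152] min [0.597 0.381 0.007] max [0.703 0.505 0.188]
scene glue 0.95 [94.2, 140.5, 40.7, 49.2] med [ 0.686 -0.355  0.087] min [ 0.654 -0.383  0.005] max [ 0.707 -0.342  0.15 ]
scene sanding_block 0.93 [412.2, 238.3, 53.2, 39.5] med [0.459 0.392 0.031] min [0.409 0.336 0.006] max [0.499 0.447 0.034]
scene wrench 0.86 [258.3, 181.8, 36.4, 48.3] med [0.527 0.006 0.007] min [ 0.445 -0.008  0.00
[... 680 characters left out ...]
5, -204.46551513671875) (270.722412109375, 144.59080505371094) 5.60333776473999 1072 0.07284309307516196
side router 0.67 [106.1, 220.4, 72.2, 92.5] med [0.601 0.462 0.104] min [0.568 0.391 0.007] max [0.673 0.516 0.19 ]
side glue 0.82 [319.2, 127.9, 13.1, 35.8] med [ 0.666 -0.357  0.084] min [ 0.647 -0.378  0.027] max [ 0.693 -0.344  0.148]
side sanding_block 0.57 [188.0, 289.3, 49.4, 46.4] med [0.44  0.398 0.033] min [0.4   0.334 0.003] max [0.49  0.448 0.036]
side wrench 0.7 [281.5, 214.7, 35.6, 25.9] med [0.498 0.005 0.008] min [ 0.449 -0.014  0.   ] max [0.576 0.015 0.012]
side offcut 0.68 [110.0, 219.3, 66.0, 95.0] med [0.601 0.462 0.104] min [0.567 0.393 0.008] max [0.671 0.516 0.19 ]
```

```bash
python3 - <<'E'
from h import *
for cam in("scene","side"):
    d=np.load(f"box_{cam}.npy");p=d[:,:3];c=d[:,3:]
    best=None
    top=(p[:,2]>.066)&(p[:,2]<.08)
    for a in np.arange(0,10,.25):
        t=np.radians(a);q=p@np.array([[np.cos(t),-np.sin(t),0],[np.sin(t),np.cos(t),0],[0,0,1]])
        y=q[top,1];h=np.histogram(y,np.arange(y.min()-.003,y.max()+.004,.002))[0]
        sc=(h.astype(float)**2).sum()
        if best is None or sc>best[0]:best=(sc,a)
    a=best[1];t=np.radians(a);q=p@np.array([[np.cos(t),-np.sin(t),0],[np.sin(t),np.cos(t),0],[0,0,1]])
    sat=c.max(1)-c.min(1);al=top&(sat<35)
    print(cam,a,"top y",np.percentile(q[top,1],[.5,2,98,99.5]).round(4))
    print(" top x (all)",np.percentile(q[top&(c.max(1)>70),0],[.5,1,2,98,99,99.5]).round(4))
    x=q[al,0];h,e=np.histogram(x,np.arange(.45,.80,.004));print([(round(float(b),3),int(n)) for b,n in zip(e,h) if n])
    ins=(abs(q[:,1]-np.median(q[top,1]))<.2)
E
python3 - <<'E'
import cv2
for n,(x,y) in {"scene":(120,125),"side":(265,140)}.items():
    i=cv2.imread(f"pics/{n}0.png")[y:y+120,x:x+120];cv2.imwrite(f"pics/{n}0c.png",cv2.resize(i,(600,600),interpolation=2))
E
```

```text
scene 4.75 top y [-0.3221 -0.3209 -0.1839 -0.1834]
 top x (all) [0.4651 0.4658 0.4674 0.7131 0.7137 0.7141]
[(0.47, 17), (0.474, 10), (0.478, 56), (0.482, 53), (0.486, 58), (0.49, 55), (0.494, 58), (0.498, 58), (0.502, 57), (0.506, 61), (0.51, 59), (0.514, 82), (0.518, 3), (0.666, 8), (0.67, 75), (0.674, 74), (0.678, 76), (0.682, 76), (0.686, 77), (0.69, 73), (0.694, 52), (0.714, 1)]
side 5.0 top y [-0.3279 -0.3256 -0.1881 -0.1871]
 top x (all) [0.462  0.4625 0.4629 0.7081 0.7104 0.7126]
[(0.458, 3), (0.462, 6), (0.466, 1), (0.47, 4), (0.474, 37), (0.478, 29), (0.482, 27), (0.486, 27), (0.49, 22), (0.494, 30), (0.498, 23), (0.502, 28), (0.506, 26), (0.51, 22), (0.514, 7), (0.518, 1), (0.546, 1), (0.578, 1), (0.586, 1), (0.602, 1), (0.614, 1), (0.622, 2), (0.634, 1), (0.638, 1), (0.646, 2), (0.65, 1), (0.658, 2), (0.662, 3), (0.666, 37), (0.67, 21), (0.674, 28), (0.678, 21), (0.682, 20), (0.686, 17), (0.69, 18), (0.694, 4), (0.698, 1), (0.702, 14), (0.706, 3), (0.71, 9), (0.714, 1)]
```

View pics/scene0c.png

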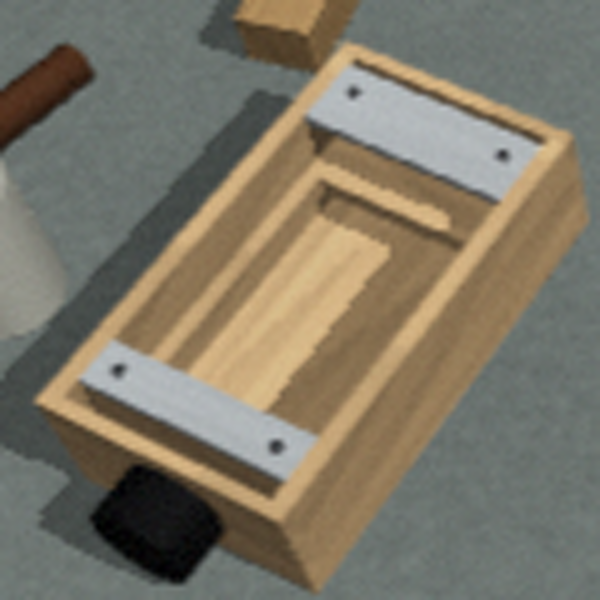

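The crop shows the deep strip edge (px ~310-500, 125-200), the far strip, and the step behind. I'll pass over the box for a closer wrist look on the way to the hatch.

```bash
python3 -m jog '[[0,[-0.111,-0.07,0.24],[0,-36,0]],[0,[-0.223,-0.124,0.479],[0,-71.5,0]],[0,[-0.223,-0.124,0.479],[0,-71.5,0]],[0,[-0.223,-0.124,0.479],[0,-71.5,0]],[0,[-0.223,-0.124,0.479],[0,-71.5,0]],[0,[-0.223,-0.124,0.479],[0,-71.5,0]],[0,[-0.223,-0.124,0.479],[0,-71.5,0]],[0,[-0.223,-0.124,0.479],[0,-71.5,0]]]'; python3 -m jog '[[0,[0,0,0],[0,0,0]],[0,[0,0,0],[0,0,0]],[0,[0,0,0],[0,0,0]]]'
python3 - <<'E'
from h import *
o=get_obs();s=snapshot("wrist");print(o["clock"],o["tcp_pos"],o["ee_rot"],o["joints"],o["force"])
np.savez("w1.npz",tcp=o["tcp_pos"],rot=o["ee_rot"],**s)
cv2.imwrite("pics/w1.png",s["color"][:,:,::-1])
E
```

```text
clock: 1.95
tcp_pos: [0.5819, -0.233, 0.3219]
ee_rot: [-1.571, -0.001, 0.083]
force: [-1.1, -0.6, -0.5]
finger_gap: 1.002
clock: 2.33
tcp_pos: [0.5797, -0.2363, 0.3208]
ee_rot: [-1.572, 0.001, 0.08]
force: [0.5, 0.0, -0.2]
finger_gap: 0.999
2.325 [ 0.57970232 -0.23630871  0.32079134] [-1.57159743e+00  1.23052717e-03  7.97660768e-02] [ 0.59289335  0.31417423 -0.36694234  1.41860489  0.1133684   1.43031671
  0.30616867] [ 0.50553718  0.04593665 -0.20908525]
```

View pics/w1.png

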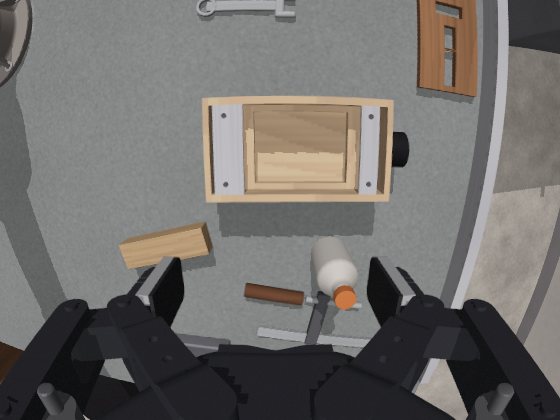

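The wrist view shows the box at px (205–393, 98–202), strips at columns ~215–243 and ~360–378. I'll rectify onto the plane z = 72 mm.

```bash
cat >> h.py <<'E'
from scipy.spatial.transform import Rotation as Ro
def wproj(s,tcp,rot,X):
    R=Ro.from_euler("xyz",rot).as_matrix();T=(X-tcp)@R
    M=s["mount"];C=(T-M[:3,3])@M[:3,:3]
    r=np.linalg.norm(C[...,:2],axis=-1);th=np.arctan2(r,C[...,2]);k=th/np.maximum(r,1e-9)
    return s["cx"]+s["fx"]*k*C[...,0],s["cy"]+s["fy"]*k*C[...,1]
def ortho(s,tcp,rot,c,yaw,z,hx=.14,hy=.09,res=.0005):
    u=np.arange(-hx,hx,res);v=np.arange(hy,-hy,-res);U,V=np.meshgrid(u,v)
    a,b=np.cos(yaw),np.sin(yaw)
    X=np.stack([c[0]+a*U-b*V,c[1]+b*U+a*V,np.full_like(U,z)],-1)
    x,y=wproj(s,tcp,rot,X)
    return cv2.remap(s["color"],x.astype(np.float32),y.astype(np.float32),cv2.INTER_CUBIC)
E
python3 - <<'E'
from h import *
s=dict(np.load("w1.npz"))
im=ortho(s,s["tcp"],s["rot"],(.6084,-.2028),np.radians(4.75),.072)
for k in range(0,560,40): cv2.line(im,(k,0),(k,6 if k%100 else 12),(255,0,0),1)
cv2.imwrite("pics/o1.png",im[:,:,::-1])
g=im.astype(int);sat=g.max(2)-g.min(2)
for vy in(35,0,-35):
    row=sat[int((90-vy)*1)*2-4:int((90-vy)*2)+5].mean(0) if 0 else sat[int((90-vy)*2)-6:int((90-vy)*2)+7].mean(0)
    d=np.diff(row);i=[k for k in range(2,len(d)-2) if abs(d[k])>3 and abs(d[k])==max(abs(d[k-2:k+3]))]
    print(vy,[(k*.5-140+.25,int(d[k])) for k in i])
E
```

```text
35 [(-126.25, 13), (-118.25, -7), (-113.25, -7), (-73.75, 14), (-61.25, -3), (60.75, 3), (77.25, -12), (103.75, 8), (114.75, 5), (122.75, -14)]
0 [(-126.25, 13), (-117.25, -6), (-113.75, -11), (-73.75, 13), (-60.25, -3), (58.75, -5), (60.25, 7), (77.25, -16), (104.25, 11), (114.25, 5), (122.75, -16)]
-35 [(-126.25, 14), (-117.75, -9), (-113.75, -7), (-73.75, 15), (-59.75, -3), (58.25, -4), (60.25, 6), (77.25, -13), (104.25, 10), (114.75, 6), (123.25, -15)]
```

View pics/o1.png

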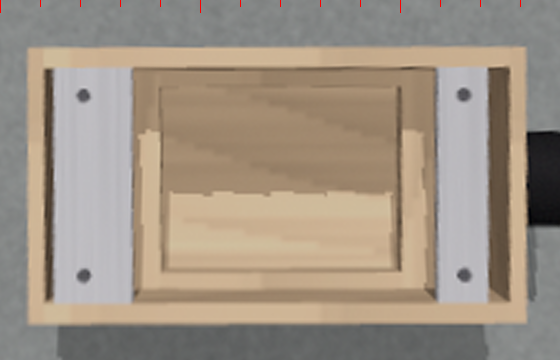

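```bash
python3 -m jog '[[0,[0.038,0.02,0.379],[0,-11.8,0]],[0,[0.038,0.02,0.379],[0,-11.8,0]],[0,[0.038,0.02,0.379],[0,-11.8,0]],[0,[0.038,0.02,0.379],[0,-11.8,0]],[0,[0.038,0.02,0.379],[0,-11.8,0]],[0,[0.038,0.02,0.379],[0,-11.8,0]],[0,[0.038,0.02,0.379],[0,-11.8,0]],[0,[0.038,0.02,0.379],[0,-11.8,0]]]'; python3 -m jog '[[0,[0,0,0],[0,0,0]],[0,[0,0,0],[0,0,0]],[0,[0,0,0],[0,0,0]]]'
python3 - <<'E'
from h import *
o=get_obs();s=snapshot("wrist");print(o["clock"],o["tcp_pos"],o["ee_rot"],o["force"])
np.savez("w2.npz",tcp=o["tcp_pos"],rot=o["ee_rot"],**s)
im=ortho(s,o["tcp_pos"],o["ee_rot"],(.588,.1445),np.radians(16.4),.008,.12,.09)
im2=ortho(s,o["tcp_pos"],o["ee_rot"],(.588,.1445),np.radians(16.4),.048,.12,.09)
cv2.imwrite("pics/o2.png",np.hstack([im,im2])[:,:,::-1][:, :960][:, :800])
cv2.imwrite("pics/o2a.png",im[:,:,::-1]);cv2.imwrite("pics/o2b.png",im2[:,:,::-1])
E
```

```text
clock: 3.38
tcp_pos: [0.5874, 0.1454, 0.3009]
ee_rot: [-1.572, 0.001, 0.288]
force: [1.0, -0.3, 0.1]
finger_gap: 1.0
clock: 3.75
tcp_pos: [0.5876, 0.1453, 0.3012]
ee_rot: [-1.571, -0.0, 0.287]
force: [-0.5, -1.3, -0.0]
finger_gap: 0.999
3.75 [0.58763822 0.14534442 0.30123778] [-1.57123284e+00 -8.19688228e-05  2.86954255e-01] [-0.49236994 -1.25852852 -0.04346744]
```

View pics/o2a.png

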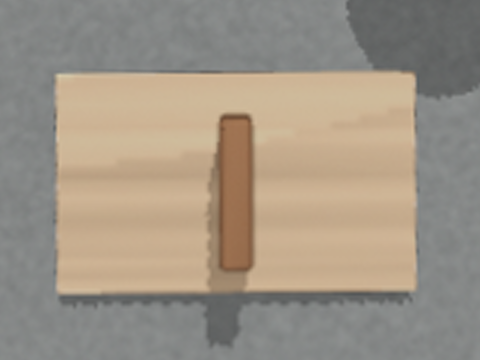

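View pics/o2b.png

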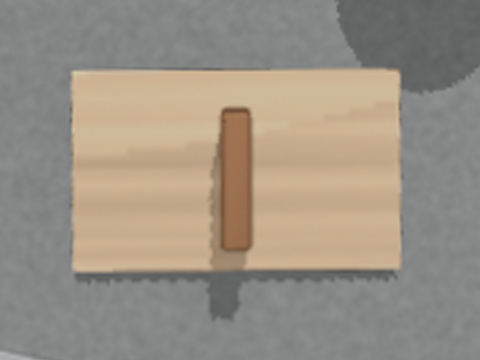

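The hatch edges are at columns 56–415 and rows 73–292 in the rectified view, with the grip at 221–251. That is −2.1, −0.9 mm off the scene estimate, a bias similar to the one seen on the box. Descending to grasp.

```bash
python3 -m jog '[[0,[-0.002,0.06,-0.002],[0,-0.25,0]],[0,[-0.002,0.12,-0.002],[0,-0.25,0]],[0,[-0.002,0.18,-0.002],[0,-0.25,0]],[0,[-0.002,0.23,-0.002],[0,-0.25,0]],[0,[-0.002,0.265,-0.002],[0,-0.25,0]],[0,[-0.002,0.28,-0.002],[0,-0.25,0]],[0,[-0.002,0.287,-0.002],[0,-0.25,0]],[0,[-0.002,0.287,-0.002],[0,-0.25,0]]]'
python3 -m jog '[[0.3,[0,0,0],[0,0,0]],[0.6,[0,0,0],[0,0,0]],[1,[0,0,0],[0,0,0]],[1,[0,0,0],[0,0,0]],[1,[0,0,0],[0,0,0]],[1,[0,0,0],[0,0,0]],[1,[0,0,0],[0,0,0]]]' 60
```

```text
clock: 4.8
tcp_pos: [0.5869, 0.1443, 0.0151]
ee_rot: [-1.571, -0.002, 0.293]
force: [-1.3, 1.2, -0.1]
finger_gap: 0.997
clock: 5.68
tcp_pos: [0.5864, 0.1441, 0.0147]
ee_rot: [-1.571, -0.001, 0.293]
force: [-1.1, -0.4, 4.9]
finger_gap: 0.163
```

```bash
cat >> h.py <<'E'
BC=np.array([.6071,-.2059]);BY=np.radians(4.75);D=14.7
def tip_target(xt,zt,th,y=0.,end='a',yaw=BY):
    "box-frame mm of lower edge of end a (or b), tilt th deg (+: far end up)"
    t=np.radians(th);sg=1 if end=='a' else -1
    p=np.array([xt+sg*90*np.cos(t)-D*np.sin(t),y,zt+sg*90*np.sin(t)+D*np.cos(t)])/1000
    c,s=np.cos(BY),np.sin(BY)
    return np.array([BC[0]+c*p[0]-s*p[1],BC[1]+s*p[0]+c*p[1],p[2]]),Ro.from_euler("xyz",[-np.pi/2,-t,yaw])
def plan(*a,**k):
    o=get_obs();R=Ro.from_euler("xyz",o["ee_rot"]);P,Rt=tip_target(*a,**k)
    print("shift mm",(R.inv().apply(P-o["tcp_pos"])*1000).round(1),"turn deg",np.degrees((R.inv()*Rt).as_rotvec()).round(2))
def where():
    o=get_obs();R=Ro.from_euler("xyz",o["ee_rot"]).as_matrix()
    c,s=np.cos(BY),np.sin(BY);B=np.array([[c,s,0],[-s,c,0],[0,0,1]])
    p=B@(o["tcp_pos"]-np.array([*BC,0]))*1000;H=B@R@np.array([[1,0,0],[0,0,-1],[0,1,0]]).T
    H=B@R@np.array([[1.,0,0],[0,0,-1],[0,1,0]])  # hatch x=tool x, hatch y=tool z, hatch z=-tool y
    cen=p-D*H[:,2];print("t",round(o["clock"],2),"gap",round(o["finger_gap"],3),"tilt",round(np.degrees(np.arctan2(H[2,0],H[0,0])),2),"yaw",round(np.degrees(np.arctan2(H[1,0],H[0,0])),2),"roll",round(np.degrees(H[2,1]),2),
      "a",(cen-90*H[:,0]).round(1),"b",(cen+90*H[:,0]).round(1),"F box",(B@o["force"]).round(1),"T",(B@o["ft_torque"]).round(2))
E
python3 -m jog '[[1,[0,-0.03,0],[0,0,0]],[1,[0,-0.09,0],[0,0,0]],[1,[0,-0.15,0],[0,0,0]],[1,[0,-0.185,0],[0,0,0]],[1,[0,-0.185,0],[0,0,0]]]'
python3 - <<'E'
from h import *
where();plan(-60,150,14)
E
```

```text
clock: 6.3
tcp_pos: [0.5875, 0.1447, 0.2013]
ee_rot: [-1.571, -0.005, 0.293]
force: [0.0, -0.0, -4.3]
finger_gap: 0.165
t 6.3 gap 0.165 tilt 0.29 yaw 12.05 roll -0.02 a [-78.5 332.2 186.1] b [ 97.6 369.8 187. ] F box [ 0.  -0.  -4.3] T [-0.    0.05 -0.01]
shift mm [ -59.4   15.1 -346.3] turn deg [ -1.48  11.98 -13.66]
```

```bash
python3 -m jog '[[1,[-0.008,0.002,-0.05],[-0.2,1.5,-1.7]],[1,[-0.017,0.004,-0.1],[-0.4,3.4,-3.9]],[1,[-0.027,0.007,-0.16],[-0.7,5.5,-6.2]],[1,[-0.037,0.009,-0.22],[-0.9,7.5,-8.5]],[1,[-0.047,0.012,-0.28],[-1.2,9.6,-11]],[1,[-0.055,0.014,-0.325],[-1.4,11.1,-12.8]],[1,[-0.0594,0.015,-0.3463],[-1.5,12,-13.7]],[1,[-0.0594,0.015,-0.3463],[-1.5,12,-13.7]]]'
python3 -m jog '[[1,[0,0,0],[0,0,0]],[1,[0,0,0],[0,0,0]]]'
python3 - <<'E'
from h import *
where();plan(-60,90,14)
for n in("scene","side","wrist"):
    s=snapshot(n);cv2.imwrite(f"pics/{n}3.png",s["color"][:,:,::-1])
    if n=="scene": cv2.imwrite("pics/scene3c.png",cv2.resize(s["color"][90:290,80:320,::-1],None,fx=2.5,fy=2.5,interpolation=2)[:, :800])
E
```

```text
clock: 7.3
tcp_pos: [0.6273, -0.2058, 0.1815]
ee_rot: [-1.57, -0.236, 0.08]
force: [0.3, 1.3, -2.5]
finger_gap: 0.17
clock: 7.55
tcp_pos: [0.6299, -0.2014, 0.1843]
ee_rot: [-1.571, -0.24, 0.087]
force: [0.7, 0.1, -2.8]
finger_gap: 0.166
t 7.55 gap 0.166 tilt 13.77 yaw 0.24 roll -0.01 a [-60.8   2.2 148.6] b [114.    3.  191.4] F box [ 0.7  0.1 -2.8] T [-0.    0.4  -0.04]
shift mm [-13.2  56.7  -2.6] turn deg [-0.05  0.24 -0.23]
```

View pics/scene3c.png

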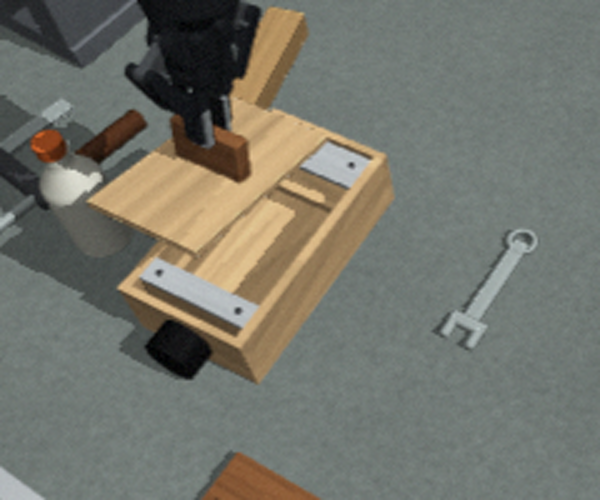

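View pics/wrist3.png

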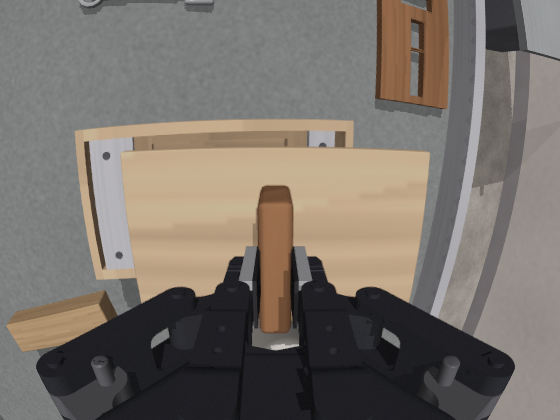

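View pics/side3.png

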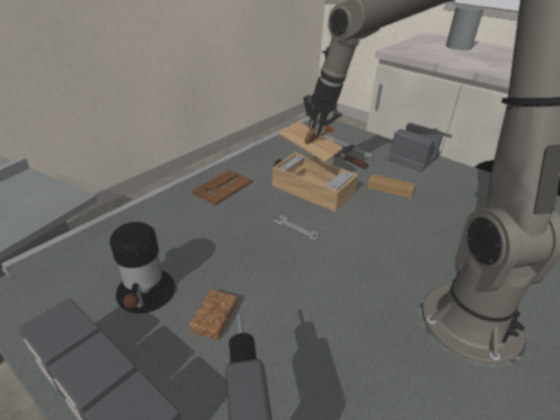

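The hatch is held tilted over the box (scene crop), clear of everything. I'll check where the grip really sits in the fingers using the wrist picture (grip top at rows ~187–332, hatch far edge at row ~150).

Run:
```python
from h import *
s=dict(np.load("w1.npz"))
def tp(T): return np.round(wproj(s,np.zeros(3),np.zeros(3),np.array(T)/1000.),1)
for z in(-35,0,35): print("grip top",z,tp([0,-33.3,z]))
for x,z in((-90,55),(90,55),(0,55),(90,-55)): print("panel top",x,z,tp([x,6.7,z]))
im=cv2.imread("pics/wrist3.png");cv2.imwrite("pics/wrist3c.png",cv2.resize(im[100:350,100:450],None,fx=2.2,fy=2.2,interpolation=2))
```

```text
grip top -35 [276.8 332.7]
grip top 0 [277.  272.7]
grip top 35 [277.1 198.9]
panel top -90 55 [120.6 148.9]
panel top 90 55 [432.2 148.9]
panel top 0 55 [276.7 144.1]
panel top 90 -55 [408.5 313.1]
```

View pics/wrist3c.png

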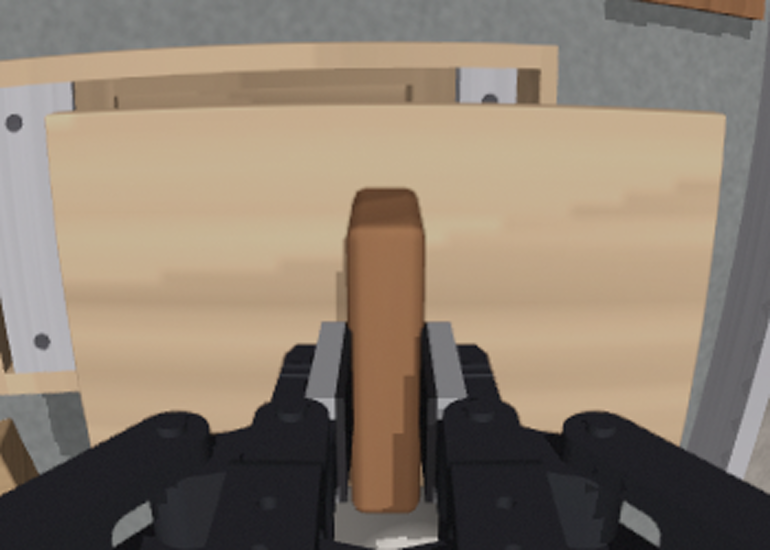

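The hatch sits about 1.2 mm toward −y in the hand, consistent with the grasp readings, so I'll aim y = +1.2. Lowering toward the gap.

```bash
python3 -m jog '[[1,[-0.006,0.025,-0.001],[0,0.2,-0.2]],[1,[-0.012,0.05,-0.0014],[0,0.2,-0.2]],[1,[-0.0165,0.071,-0.0014],[0,0.2,-0.2]],[1,[-0.0165,0.071,-0.0014],[0,0.2,-0.2]],[1,[-0.0165,0.071,-0.0014],[0,0.2,-0.2]]]'
python3 - <<'E'
from h import *
where();plan(-60,47.5,14,y=1.2)
s=snapshot("scene");cv2.imwrite("pics/scene4c.png",cv2.resize(s["color"][90:290,80:320,::-1],None,fx=3,fy=3,interpolation=2))
s=snapshot("side");cv2.imwrite("pics/side4c.png",cv2.resize(s["color"][100:220,240:400,::-1],None,fx=5,fy=5,interpolation=2))
E
```

```text
clock: 8.32
tcp_pos: [0.6312, -0.206, 0.1125]
ee_rot: [-1.572, -0.245, 0.08]
force: [0.9, -0.6, -2.5]
finger_gap: 0.166
t 8.32 gap 0.166 tilt 14.06 yaw -0.18 roll -0.05 a [-59.7  -1.8  76.4] b [114.9  -2.3 120.1] F box [ 0.8 -0.7 -2.5] T [0.01 0.37 0.03]
shift mm [-7.3 28.   3.3] turn deg [ 0.09 -0.17  0.06]
```

View pics/scene4c.png

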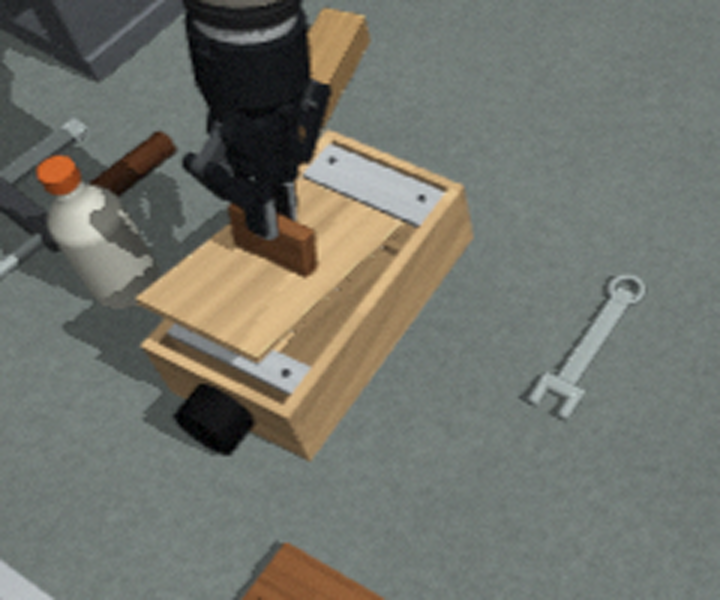

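View pics/side4c.png

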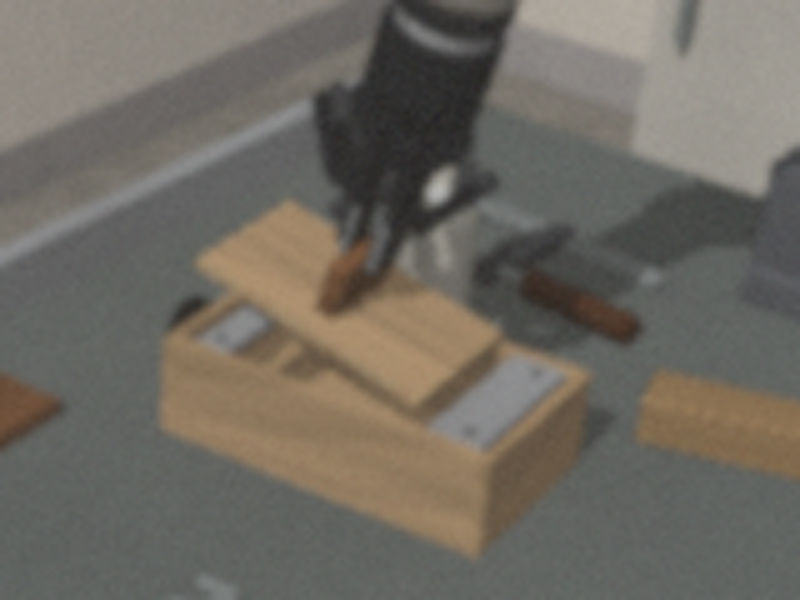

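```bash
python3 -m jog '[[1,[0,0,0],[0,0,0]],[1,[0,0,0],[0,0,0]],[1,[0,0,0],[0,0,0]]]'
python3 - <<'E'
from h import *
where();where();plan(-60,47.5,14,y=1.2)
E
```

```text
clock: 8.8
tcp_pos: [0.6303, -0.2061, 0.1115]
ee_rot: [-1.571, -0.244, 0.079]
force: [0.2, 0.1, -3.0]
finger_gap: 0.166
t 8.8 gap 0.166 tilt 13.97 yaw -0.2 roll -0.02 a [-60.6  -1.8  75.5] b [114.   -2.5 119. ] F box [ 0.2  0.1 -3. ] T [ 0.05  0.38 -0.01]
t 8.8 gap 0.166 tilt 13.97 yaw -0.2 roll -0.02 a [-60.6  -1.8  75.5] b [114.   -2.5 119. ] F box [ 0.2  0.1 -3. ] T [ 0.05  0.38 -0.01]
shift mm [-6.2 27.3  3.3] turn deg [ 0.07 -0.2  -0.03]
```

```bash
python3 -m jog '[[1,[-0.002,0.009,0.0033],[0,-0.2,0]],[1,[-0.004,0.018,0.0033],[0,-0.2,0]],[1,[-0.006,0.025,0.0033],[0,-0.2,0]],[1,[-0.006,0.027,0.0033],[0,-0.2,0]],[1,[-0.006,0.027,0.0033],[0,-0.2,0]],[1,[-0.006,0.027,0.0033],[0,-0.2,0]]]'
python3 - <<'E'
from h import *
where();plan(-92,47.5,14,y=1.2)
s=snapshot("scene");cv2.imwrite("pics/scene5c.png",cv2.resize(s["color"][90:290,80:320,::-1],None,fx=3,fy=3,interpolation=2))
s=snapshot("wrist");cv2.imwrite("pics/w5.png",s["color"][:,:,::-1])
E
```

```text
clock: 9.55
tcp_pos: [0.631, -0.2028, 0.084]
ee_rot: [-1.572, -0.244, 0.083]
force: [-0.0, -0.2, -2.5]
finger_gap: 0.164
t 9.55 gap 0.164 tilt 14.0 yaw 0.01 roll -0.08 a [-59.7   1.1  48. ] b [115.    1.1  91.6] F box [-0.  -0.2 -2.5] T [-0.02  0.47 -0.  ]
shift mm [-31.5  -7.3   0.1] turn deg [ 0.08  0.01 -0.  ]
```

View pics/scene5c.png

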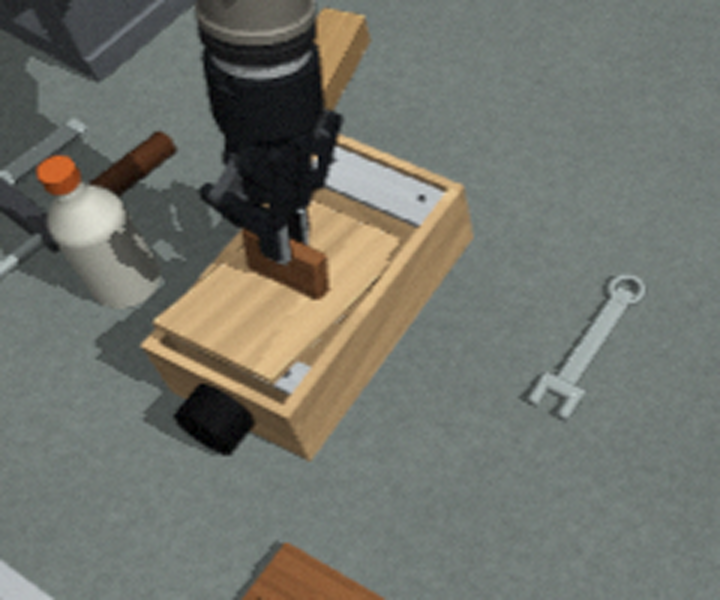

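View pics/w5.png

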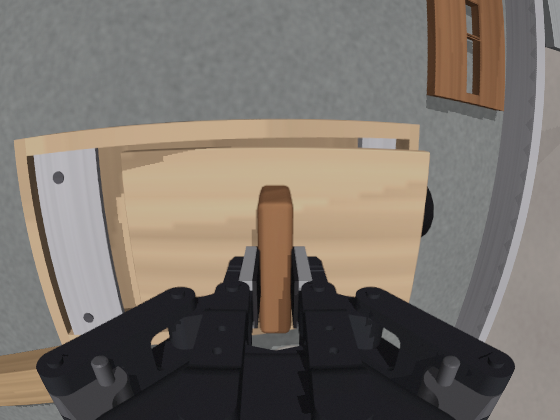

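No contact yet; the deep end is below the strip level and just ahead of it. Sliding it under, in small steps.

```bash
python3 -m jog '[[1,[-0.008,-0.002,0],[0,0,0]],[1,[-0.016,-0.004,0],[0,0,0]],[1,[-0.024,-0.006,0],[0,0,0]],[1,[-0.0315,-0.0075,0],[0,0,0]],[1,[-0.0315,-0.0075,0],[0,0,0]]]'
python3 - <<'E'
from h import *
where();plan(-100,47.5,14,y=1.2)
E
```

```text
clock: 10.28
tcp_pos: [0.5975, -0.2057, 0.0832]
ee_rot: [-1.572, -0.243, 0.082]
force: [0.1, -0.8, -2.9]
finger_gap: 0.162
t 10.28 gap 0.162 tilt 13.92 yaw -0.04 roll -0.06 a [-93.4   1.   47.3] b [81.3  0.9 90.6] F box [-0.  -0.8 -2.9] T [-0.01  0.38 -0.02]
shift mm [-6.4 -1.9  0.2] turn deg [ 0.08 -0.03 -0.08]
```

```bash
python3 -m jog '[[1,[-0.001,-0.0003,0],[0,0,0]],[1,[-0.002,-0.0005,0],[0,0,0]],[1,[-0.003,-0.0008,0],[0,0,0]],[1,[-0.003,-0.0008,0],[0,0,0]]]'; python3 -c "
from h import *
where()"
python3 -m jog '[[1,[-0.001,-0.0003,0],[0,0,0]],[1,[-0.002,-0.0005,0],[0,0,0]],[1,[-0.002,-0.0005,0],[0,0,0]]]'; python3 -c "
from h import *
where()"
```

```text
clock: 10.78
tcp_pos: [0.5953, -0.2056, 0.0834]
ee_rot: [-1.572, -0.244, 0.083]
force: [-0.2, 0.1, -2.4]
finger_gap: 0.172
t 10.78 gap 0.172 tilt 13.96 yaw 0.01 roll -0.06 a [-95.5   1.2  47.4] b [79.2  1.2 90.8] F box [-0.2  0.1 -2.4] T [ 0.02  0.43 -0.04]
clock: 11.15
tcp_pos: [0.5931, -0.2058, 0.0834]
ee_rot: [-1.572, -0.243, 0.083]
force: [0.4, -0.6, -2.4]
finger_gap: 0.162
t 11.15 gap 0.162 tilt 13.95 yaw -0.0 roll -0.06 a [-97.7   1.2  47.4] b [77.   1.2 90.8] F box [ 0.3 -0.6 -2.4] T [ 0.03  0.46 -0.  ]
```

```bash
python3 -m jog '[[1,[-0.001,-0.0003,0],[0,0,0]],[1,[-0.0015,-0.0004,0],[0,0,0]],[1,[-0.0015,-0.0004,0],[0,0,0]]]'; python3 -c "
from h import *
where()"
python3 -m jog '[[1,[-0.001,-0.0003,0],[0,0,0]],[1,[-0.001,-0.0003,0],[0,0,0]]]'; python3 -c "
from h import *
where()"
```

```text
clock: 11.52
tcp_pos: [0.5922, -0.2059, 0.0837]
ee_rot: [-1.572, -0.245, 0.083]
force: [1.1, 0.1, -3.2]
finger_gap: 0.165
t 11.53 gap 0.165 tilt 14.01 yaw 0.01 roll -0.07 a [-98.6   1.2  47.6] b [76.   1.3 91.2] F box [ 1.1  0.  -3.2] T [ 0.02  0.18 -0.03]
clock: 11.78
tcp_pos: [0.5918, -0.2058, 0.0841]
ee_rot: [-1.572, -0.246, 0.083]
force: [3.8, 0.5, -1.8]
finger_gap: 0.164
t 11.78 gap 0.164 tilt 14.09 yaw 0.03 roll -0.08 a [-99.    1.3  48. ] b [75.6  1.3 91.8] F box [ 3.8  0.1 -1.8] T [ 0.15 -0.31  0.13]
```

Contact at about −98.8 with a +x force of 3.8 N, which is the deep wall (frame offset about +4). Backing off a little before rotating.

```bash
python3 -m jog '[[1,[0.0018,0.0015,0],[0,0,0]],[1,[0.0018,0.0015,0],[0,0,0]],[1,[0.0018,0.0015,0],[0,0,0]]]'; python3 -c "
from h import *
where();plan(-98.85,46.5,9,y=1.2);plan(-98.85,46.5,11.5,y=1.2)
s=snapshot('wrist');cv2.imwrite('pics/w6.png',s['color'][:,:,::-1])"
```

```text
clock: 12.15
tcp_pos: [0.5923, -0.206, 0.0821]
ee_rot: [-1.572, -0.243, 0.083]
force: [1.1, -0.9, -1.9]
finger_gap: 0.164
t 12.15 gap 0.164 tilt 13.89 yaw -0.01 roll -0.05 a [-98.6   1.2  46.2] b [76.1  1.1 89.4] F box [ 1.  -0.9 -1.9] T [ 0.01  0.27 -0.03]
shift mm [0.8 7.4 0. ] turn deg [ 0.05 -0.01  4.89]
shift mm [0.4 3.4 0. ] turn deg [ 0.05 -0.01  2.39]
```

View pics/w6.png

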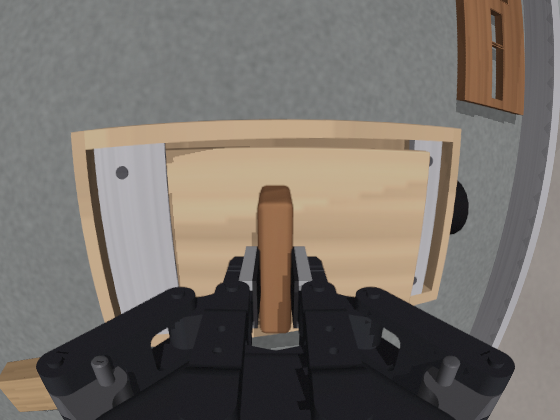

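The deep end is under the robot-side strip (hatch vanishes at column ~170) and the far end is still above the far strip. Lowering the far end in stages.

```bash
python3 -m jog '[[1,[0.0004,0.0034,0],[0,0,2.4]],[1,[0.0006,0.0055,0],[0,0,3.7]],[1,[0.0008,0.0074,0],[0,0,4.9]],[1,[0.0008,0.0074,0],[0,0,4.9]],[1,[0.0008,0.0074,0],[0,0,4.9]]]'; python3 -c "
from h import *
where();plan(-99.2,46.5,6.5,y=1.2);plan(-99.4,46,4,y=1.2)
s=snapshot('wrist');cv2.imwrite('pics/w7.png',s['color'][100:330,130:480][:,:,::-1].repeat(2,0).repeat(2,1))"
```

```text
clock: 12.82
tcp_pos: [0.595, -0.2056, 0.0753]
ee_rot: [-1.572, -0.158, 0.083]
force: [-0.7, -0.1, -2.3]
finger_gap: 0.164
t 12.82 gap 0.164 tilt 9.03 yaw -0.0 roll -0.05 a [-98.6   1.2  46.6] b [79.1  1.2 74.9] F box [-0.7 -0.  -2.3] T [ 0.03  0.26 -0.  ]
shift mm [-0.   4.  -0.1] turn deg [ 0.05 -0.01  2.53]
shift mm [ 0.1  8.5 -0. ] turn deg [ 0.05 -0.01  5.03]
```

View pics/w7.png

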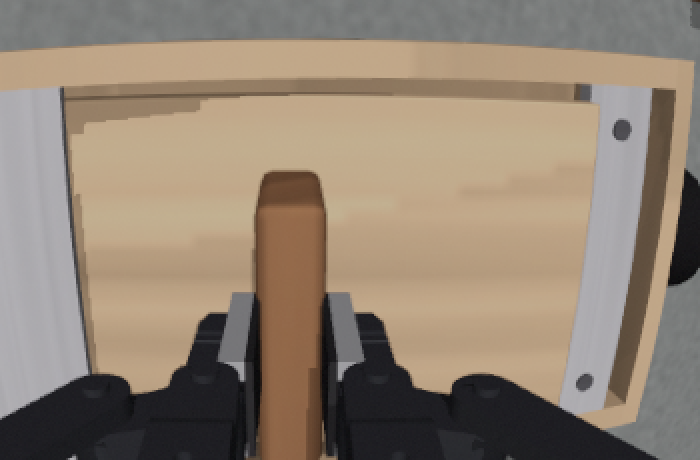

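```bash
python3 -m jog '[[1,[-0.0003,0.002,0],[0,0,1.2]],[1,[-0.0003,0.004,0],[0,0,2.5]],[1,[-0.0003,0.004,0],[0,0,2.5]],[1,[-0.0003,0.004,0],[0,0,2.5]]]'; python3 -c "
from h import *
where();plan(-99.4,46,4,y=1.2)
s=snapshot('wrist');cv2.imwrite('pics/w8.png',s['color'][100:330,130:480][:,:,::-1].repeat(2,0).repeat(2,1))"
```

```text
clock: 13.38
tcp_pos: [0.5956, -0.2055, 0.0713]
ee_rot: [-1.572, -0.114, 0.083]
force: [0.0, 0.1, -3.6]
finger_gap: 0.161
t 13.38 gap 0.161 tilt 6.54 yaw 0.0 roll -0.05 a [-99.1   1.3  46.5] b [79.7  1.3 67. ] F box [ 0.   0.1 -3.6] T [-0.01  0.21  0.03]
shift mm [ 0.2  4.4 -0.1] turn deg [0.05 0.   2.54]
```

View pics/w8.png

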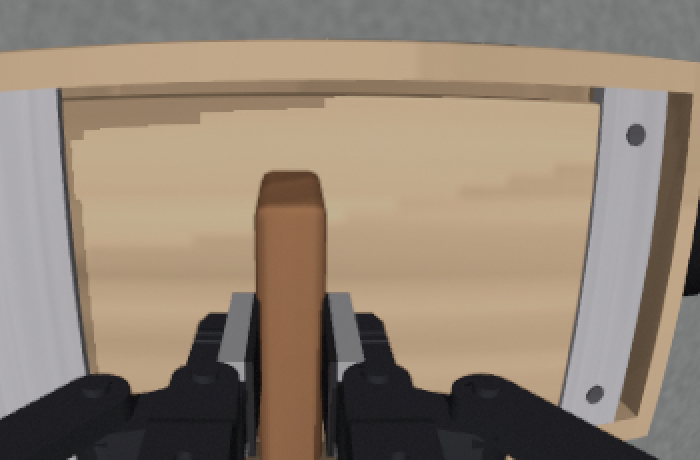

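The far edge (columns ~565–600 in the crop) is now within the strip thickness, with no contact force. Continuing.

```bash
python3 -m jog '[[1,[0,0.0022,0],[0,0,1.2]],[1,[0.0001,0.0044,0],[0,0,2.5]],[1,[0.0001,0.0044,0],[0,0,2.5]],[1,[0.0001,0.0044,0],[0,0,2.5]]]'; python3 -c "
from h import *
where();plan(-99.6,46,1,y=1.2)"
```

```text
clock: 13.92
tcp_pos: [0.5962, -0.2055, 0.0669]
ee_rot: [-1.572, -0.07, 0.083]
force: [-0.1, 0.3, -3.5]
finger_gap: 0.162
t 13.93 gap 0.162 tilt 4.04 yaw -0.0 roll -0.05 a [-99.6   1.3  45.9] b [80.   1.3 58.6] F box [-0.1  0.3 -3.5] T [-0.01  0.1  -0.05]
shift mm [ 0.6  4.7 -0.1] turn deg [ 0.05 -0.    3.04]
```

```bash
python3 -m jog '[[1,[0.0001,0.0024,0],[0,0,1.5]],[1,[0.0002,0.0047,0],[0,0,3]],[1,[0.0002,0.0047,0],[0,0,3]],[1,[0.0002,0.0047,0],[0,0,3]]]'; python3 -c "
from h import *
where();plan(-85.5,45.5,0.5,y=1.2)
s=snapshot('wrist');cv2.imwrite('pics/w9.png',s['color'][100:330,130:480][:,:,::-1].repeat(2,0).repeat(2,1))"
```

```text
clock: 14.42
tcp_pos: [0.5967, -0.2055, 0.0623]
ee_rot: [-1.572, -0.018, 0.083]
force: [0.7, 0.6, -3.0]
finger_gap: 0.163
t 14.43 gap 0.163 tilt 1.04 yaw -0.0 roll -0.06 a [-100.     1.3   46. ] b [80.   1.3 49.2] F box [ 0.7  0.5 -3. ] T [0.   0.08 0.  ]
shift mm [14.6  1.6 -0.1] turn deg [ 0.06 -0.    0.54]
```

View pics/w9.png

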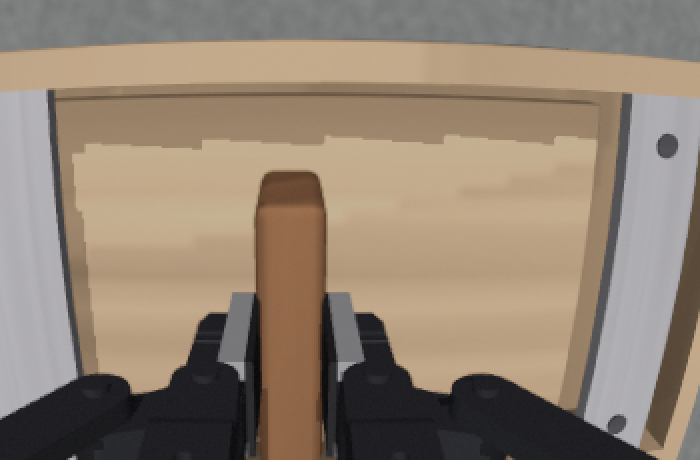

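Both ends are now below the strips. Sliding back toward the far end, watching force.

```bash
python3 -m jog '[[1,[0.003,0,0],[0,0,0]],[1,[0.006,0.0003,0],[0,0,0]],[1,[0.009,0.0006,0],[0,0,0]],[1,[0.012,0.001,0],[0,0,0.3]],[1,[0.0143,0.0012,0],[0,0,0.5]],[1,[0.0143,0.0012,0],[0,0,0.5]],[1,[0.0143,0.0012,0],[0,0,0.5]]]'; python3 -c "
from h import *
where();plan(-85.5,40,0,y=1.2)"
```

```text
clock: 15.35
tcp_pos: [0.611, -0.2044, 0.0614]
ee_rot: [-1.572, -0.009, 0.083]
force: [0.3, 0.3, -2.8]
finger_gap: 0.165
t 15.35 gap 0.165 tilt 0.54 yaw -0.01 roll -0.06 a [-85.9   1.2  45.9] b [94.1  1.2 47.6] F box [ 0.3  0.3 -2.8] T [0.02 0.02 0.06]
shift mm [0.5 6.7 0. ] turn deg [ 0.06 -0.01  0.54]
```

```bash
python3 -m jog '[[1,[0.0004,0.0015,0],[0,0,0.3]],[1,[0.0004,0.003,0],[0,0,0.5]],[1,[0.0004,0.0035,0],[0,0,0.5]],[1,[0.0004,0.0035,0],[0,0,0.5]]]'; python3 -c "
from h import *
where()"
python3 -m jog '[[1,[0,0.001,0],[0,0,0]],[1,[0,0.002,0],[0,0,0]],[1,[0,0.002,0],[0,0,0]]]'; python3 -c "
from h import *
where()"
```

```text
clock: 15.85
tcp_pos: [0.6114, -0.2043, 0.0579]
ee_rot: [-1.572, -0.001, 0.083]
force: [-1.0, -0.8, -3.4]
finger_gap: 0.165
t 15.85 gap 0.165 tilt 0.05 yaw -0.01 roll -0.05 a [-85.5   1.3  43.1] b [94.5  1.2 43.3] F box [-1.  -0.8 -3.4] T [-0.03 -0.   -0.02]
clock: 16.23
tcp_pos: [0.6114, -0.2043, 0.0559]
ee_rot: [-1.572, -0.001, 0.083]
force: [-1.3, -0.3, -3.2]
finger_gap: 0.161
t 16.23 gap 0.161 tilt 0.05 yaw -0.01 roll -0.05 a [-85.6   1.3  41.1] b [94.4  1.2 41.2] F box [-1.4 -0.2 -3.2] T [ 0.06 -0.03 -0.01]
```

```bash
python3 -m jog '[[1,[0,0.0007,0],[0,0,0]],[1,[0,0.0014,0],[0,0,0]],[1,[0,0.0014,0],[0,0,0]]]'; python3 -c "
from h import *
where()
s=snapshot('wrist');cv2.imwrite('pics/w10.png',s['color'][100:330,130:480][:,:,::-1].repeat(2,0).repeat(2,1))"
```

```text
clock: 16.6
tcp_pos: [0.6116, -0.2043, 0.0548]
ee_rot: [-1.572, -0.001, 0.083]
force: [-0.3, 0.4, -1.6]
finger_gap: 0.165
t 16.6 gap 0.165 tilt 0.06 yaw -0.01 roll -0.06 a [-85.4   1.2  40. ] b [94.6  1.2 40.2] F box [-0.2  0.4 -1.6] T [ 0.07  0.09 -0.  ]
```

View pics/w10.png

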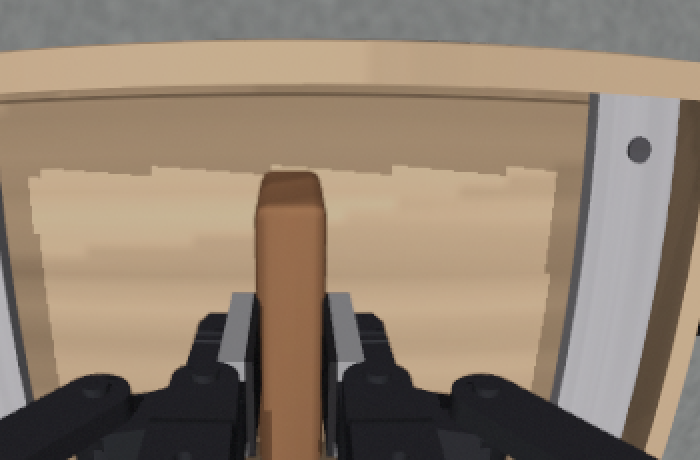

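Resting on the ledges: end heights are 40.0/40.2 and the load is partly carried. Releasing and rising.

```bash
python3 -m jog '[[1,[0,0.0003,0],[0,0,0]],[0.7,[0,0.0003,0],[0,0,0]],[0.5,[0,0.0003,0],[0,0,0]],[0.5,[0,0.0003,0],[0,0,0]],[0.5,[0,0.0003,0],[0,0,0]]]' 30
python3 -m jog '[[0.5,[0,-0.005,0],[0,0,0]],[0.5,[0,-0.02,0],[0,0,0]],[0.5,[0,-0.06,0],[0,0,0]],[0.5,[0,-0.11,0],[0,0,0]],[0.5,[0,-0.16,-0.03],[0,0,0]],[0.5,[0,-0.22,-0.06],[0,0,0]],[0.5,[0,-0.22,-0.06],[0,0,0]],[0.5,[0,-0.22,-0.06],[0,0,0]]]'
python3 - <<'E'
from h import *
o=get_obs();s=snapshot("wrist");cv2.imwrite("pics/w11.png",s["color"][:,:,::-1]);np.savez("w11.npz",tcp=o["tcp_pos"],rot=o["ee_rot"],**s);print(o["tcp_pos"],o["force"],o["clock"])
for z,n in((.048,"o11"),(.072,"o11t")):
    im=ortho(s,o["tcp_pos"],o["ee_rot"],BC,BY,z);cv2.imwrite(f"pics/{n}.png",im[:,:,::-1])
s=snapshot("scene");X=cloud(s);r=silhouettes("hatch","scene");print([ (q["conf"],q["box"]) for q in r])
cv2.imwrite("pics/scene11.png",s["color"][:,:,::-1])
c,sn=np.cos(BY),np.sin(BY);Q=(X-[*BC,0])@np.array([[c,-sn,0],[sn,c,0],[0,0,1]])*1000
for x0 in range(-65,80,15):
    m=(abs(Q[...,0]-x0)<5)&(abs(Q[...,1])<50)&(Q[...,2]>30)&(Q[...,2]<60);
    if m.sum(): print(x0,m.sum(),np.median(Q[m][:,2]).round(1),end=" | ")
for n in("router","glue","sanding_block","wrench","offcut"):
    r=silhouettes(n,"scene");
    if r: print(n,np.median(X[r[0]["region"]&(s["range_z"]>0)],0).round(3))
E
```

```text
clock: 17.27
tcp_pos: [0.6117, -0.2043, 0.0544]
ee_rot: [-1.572, -0.001, 0.083]
force: [-0.2, 0.1, 0.7]
finger_gap: 0.502
clock: 18.27
tcp_pos: [0.6163, -0.2637, 0.2753]
ee_rot: [-1.572, -0.002, 0.083]
force: [0.4, 0.6, -0.8]
finger_gap: 0.5
[ 0.61632176 -0.26369067  0.27527236] [ 0.40182996  0.58299475 -0.79188662] 18.275
[(0.68, [152.3, 151.9, 64.2, 58.9])]
-65 120 47.8 | -50 119 47.8 | -35 123 47.6 | -20 68 48.2 | -5 24 47.9 | 10 118 49.6 | 25 130 48.1 | 40 140 47.8 | 55 142 47.6 | 70 104 47.9 | router [0.662 0.438 0.151]
glue [ 0.685 -0.355  0.084]
sanding_block [0.459 0.392 0.031]
wrench [0.522 0.006 0.007]
offcut [ 0.421 -0.368  0.033]
```

View pics/w11.png

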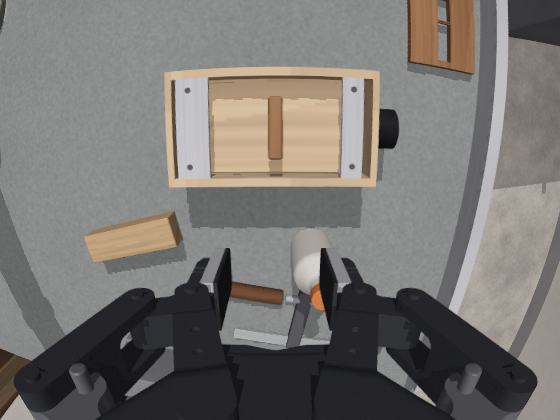

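View pics/o11.png

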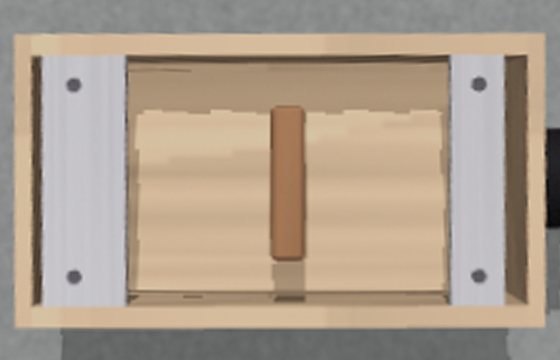

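View pics/scene11.png

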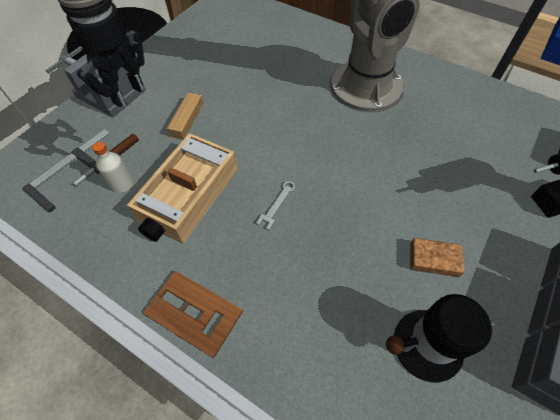

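The hatch is flat: its top reads 47.6–48.2 along nearly its whole length, against 48 expected. The grip (columns 271–305) is centred between the strip edges (127 and 449), and the bystanders are unmoved.

```bash
python3 -c "
from bench import *
print(hand_in())"
```

```text
the job is handed in; nothing more can be done
None
```

The hatch is fitted in the dust box, lying flat on the ledges and caught under both strips. I handed in at about 18.3 s.

- **How it went:** I gripped the hatch by its wooden grip and tilted it 14°. I slid its end under the robot-side strip until it touched the deep wall, where the sideways force was about 4 N. I backed off a little and lowered the far end past the far strip with no contact force beyond the hatch's weight. Then I slid it back about 14 mm, set it down on the ledges and let go.
- **Last checks:**
  - **Flatness:** Depth readings put the hatch top at 47.6–48.2 mm at nine of ten points along its length, against 48 expected. The tenth, beside the grip, read 49.6 mm; I put that down to the grip's own pixels.
  - **Position:** The grip is centred between the two strips in the wrist view.
  - **Other things:** The bystanders stayed within about 1 mm, except the wrench, which read 5 mm different. The arm never went near it, so I take that as measurement noise.
  - **Arm:** The gripper is clear of everything.
- **What disagreed:** The wrist and scene cameras differed by 2–3 mm, so I used the wrist camera for both hatch and box. Vision put the frame about 3 mm off nominal and touch about 4 mm; I went by touch.

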